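# Lock the spool and hold the wire feeder's tensioner open

### The arm

A 7-joint arm with a two-finger parallel gripper is mounted at the origin on a cart in front of the work surface, level with it; the furniture and walls round the work are solid. World frame = base frame: x ahead of the robot, y to its left, z up, the work surface at z = 0. Lengths are in m, angles in degrees, forces in N, time in s.
With the tool pointing down it reaches from about 0.425 to 0.875 m from the base axis. Payload 4.7 kg.
Tool frame: the origin (TCP) lies at the very end of the fingers, on their centre line; the grasp point (between the pads) lies 19 mm behind it; z points along the fingers, y is the line along which they close (so a half turn about z gives the same grasp; the last joint's range is limited). The gripper opens to 87 mm and grips with 3 to 60 N. Pads are 19 mm wide; open, the fingers measure 117 mm over their backs; the gripper's body (75 mm by 190 mm) begins 51 mm behind the grasp point.
Start: joints at [72.657, 18.392, -4.016, 83.108, 1.295, 78.541, -3.26], TCP at [0.202, -0.618, 0.223] pointing down, gripper open.
Joint ranges: [-163.93, 163.93], [-17.29, 119.83], [-79.2, 71.16], [3.27, 140.29], [-89.18, 269.18], [5.43, 117.66], [-154.24, 154.24]. Speed limits (degrees/s): [147.25, 147.25, 180, 180, 180, 180, 180].

### API

Orientations are given as [roll, pitch, yaw] about the fixed x, y, z axes, in that order (R = Rz(yaw) Ry(pitch) Rx(roll)).
In Python, from cell import get_obs, read_camera, sign_off, silhouettes gives the robot as it stands.
- The arm moves only by the tool play_rows, never from a script. Its argument "steps" is a list that holds one entry, the list of rows, each a list of 7 numbers: the shift along the tool's x, y, z in m, then the turn, a rotation vector about the tool's x, y, z in rad, then the finger opening in m, from 0 to 0.087. A call has 1 to 12 rows; each row shifts and turns the commanded pose from where the row before left it, along the tool's axes as they then stand; what a row does not reach is not made up. A row lasts 1/10 s, in which the tool goes at most 50 mm and 8.59 degrees, less where a joint would pass 70% of its speed; a pose out of reach is approached as far as the arm can. A call is refused whole if a number of a shift passes 0.05 or a number of a turn 0.15, either way. A call with a gripper value outside its range is refused whole. The fingers move at their own pace and stop on an object; "force" is the grip in N (left out, the last holds). Time passes only in rows, so rows that do not move let the fingers close. It gives the time, the measured TCP pose, the force, the opening and the grip force at its end, in the units of the state.
- get_obs(): the state, without advancing time (a new reading comes with each control period).
- read_camera(name): name is "scene" or "side" or "wrist"; returns a dict with "frame" (400x640x3 uint8, red, green, blue), "intrinsics" (3x3 intrinsics, pixels), "view" (4x4, takes a point from world to camera coordinates). Camera axes: x right, y up, looking along -z (the intrinsics and any distortion apply to the point x, -y, -z); pixel columns grow to the right and rows downward; lengths in m; the calibration is good to about 2 mm. A picture is of the moment at which its call begins. There is no depth.
- sign_off(): hands the job in; it is judged then, once.
Trained networks look in the newest picture that a camera, given by its name, has taken for a name from the list of things; names that differ only in an ending like _2 or _b are one class to them, and where a whole thing is asked for, a point or a joint stands for the part that bears it (a point fixed in the world has none). Each returns a list of dicts, best first, with "p" (0 to 1); they miss things now and then, are a little off and sometimes report something else, mostly with a low value. They report only what shows in the picture. A call takes as long as a camera call.
- silhouettes(camera, name): "pixels" (400x640 bool, what is visible of it) and "extent" ([left, top, right, bottom] in pixels, round what is visible of it).
The state is a dict: "time_s": time; "qpos": joint angles; "joint_velocities": joint speeds; "effort": joint torques, N m; "tool_pos": TCP position; "tool_rot": TCP orientation; "force": force on the tool from outside, world axes, zero at the start; "wrist_torque": the same for the moment, N m; "grip_width": finger opening in m; "grasp_force": force on a finger pad.
Only numpy, scipy, OpenCV 4.12 (cv2) and the standard library are available. Lean on these libraries where they do the work, as an engineer would, in place of code of your own. Each camera call takes 0.05 s, during which the arm holds its last target. There are 200 camera calls.

### The job

Get the solder-wire feeder ready for threading. First turn the lock collar on top of the spool clockwise, all the way to its locked mark; then push the sprung tensioner arm back (away from the spool) until it is fully past its ratchet click, and hold it there. Finish while still holding the arm back with the gripper, since it springs home if let go, and leave the loose tape roll, marker and screwdriver beside the feeder where they are.

Things in the scene. Friction and masses are not known exactly. Their poses are not given: they have to be found in the camera images.
- feeder: solder-wire feeder, fixed to the bench: aluminium plate 130 (x) x 230 (y) x 8 mm. Origin: centre of its underside, z up; its -x side roughly faces the robot. On the left half (+y) stands a spool of solder wire, 62 mm wide, top 52 mm above the bench, centred at (0, +62 mm), under a fixed index disc 56 mm across, top at 58 mm. The tensioner arm is on the right half.
- locked_mark (a point): the locked mark: one dark raised bar on the index disc's -x side (feeder axes), 24 mm from the spool axis, 60 mm above the bench. The open mark is two dark dots, 1.25 rad round the disc anticlockwise.
- lock_collar (a joint): angle of the lock collar about the vertical spool axis. 0 = open mark, grows CLOCKWISE seen from above, 1.25 rad = locked mark and hard stop. At value v the pointer lies 1.25 - v anticlockwise of the feeder's -x direction. Starts between 0 and 0.35; friction about 0.07 N m; stays where it is left. The collar is a steel ring 38 mm across, 59 to 69 mm above the bench, with a wing on top.
- collar_pointer (a point): tip of the collar's pointer nose, 26 mm from the spool axis, 63 mm above the bench
- collar_wing_top (a point): middle of the top of the collar's upright black wing, by which it is turned; on the spool axis, 92 mm above the bench. Wing: 46 mm long, lying along the pointer direction, 12 mm thick, reaching from 68 to 92 mm above the bench.
- tension_arm (a joint): angle of the tensioner arm about its vertical pivot. 0 = at rest, arm along the feeder's -x; grows anticlockwise seen from above, so that its post goes towards the feeder's -y (away from the spool); hard stop at 0.80 rad. A spring drives it back: at the post 3.5 N at rest, 9 N at 0.6. Click at 0.40 (2 to 4 N more just before it); quite past the pawl from 0.53 on. The pawl does not keep it back.
- pivot_top (a point): top of the arm's pivot, at (35, -35 mm) of the feeder, 51 mm above the bench
- post_top (a point): middle of the top of the arm's upright black grip post, 80 mm from the pivot axis, 85 mm above the bench. The post is round, 16 mm thick, bare from 37 to 85 mm above the bench; below it are a white idler pulley 26 mm across (25 to 37 mm) and the arm itself, a steel bar 13 mm wide.
- pawl (a joint): lift of the brass pawl slider in its guide (top 30 mm above the bench), on the plate's right edge: 0 = down, about 0.0025 m as the tooth passes, then back to 0
- tape_roll: bystander: black roll of tape lying flat, 60 mm across, 20 mm high, right of the feeder; origin under its centre
- pen: bystander: white and black marker, 136 mm long, 17 mm thick, right of the tape roll; origin under its middle
- driver: bystander: small blue screwdriver, 137 mm long, 15 mm thick, left of the feeder; origin under its middle

How it is judged (in metres and radians):
On the way, in this order (a step that is already met when the one before it is completed fails the run):
1. the collar is at its locked mark (value of joint lock_collar above 1.13 rad), for 0.2 s.
2. the arm is past its click (value of joint tension_arm above 0.5 rad), for 0.2 s.
At the end, for the whole second after the job is handed in: the collar is within 0.12 rad of its locked mark (joint over 1.13), and the gripper still holds the tensioner arm back past its click (joint over 0.5 rad, pawl down again to under 1.5 mm, the fingers bearing on the arm with more than 2 N) through the last second (value of joint lock_collar above 1.13 rad and value of joint tension_arm above 0.5 rad and value of joint pawl below 0.0015 m and contact force between the fingers and tension_arm above 2 N); the arm keeps its last pose, push and grip.
It fails at once if a bystander was shoved more than 25 mm (distance of any of tape_roll, pen, driver from where it was at the start of the episode above 0.025 m).
It also fails if it takes over 45 s, if anything falls off the work surface, if the arm or the gripper's body presses on something with over 40 N, if the wrist force passes 120 N, or if a joint passes its speed limit or range.

## Working session

There is one attempt and no reset: what is moved stays moved. The work goes in short steps, Python scripts to look and compute and a tool call to move; the robot and the scene stay as the last step left them, time stands still between calls to the robot, and variables do not carry over. Pictures are saved under pics/ and viewed, at most 10 in all, crops included, and the job is handed in when it is done.

Besides the shell and the picture viewer there is one more tool, called after "Call:" as name(argument=value, ...), one argument or row to a line, values as JSON. play_rows: Moves the arm, as the interface text tells. Its arguments: {"type":"object","properties":{"steps":{"type":"array","items":{"type":"array","items":{"type":"array","items":{"type":"number"}}}},"force":{"type":"number"}},"required":["steps"]}

```bash
mkdir -p pics; cat > h.py <<'E'
import numpy as np, cv2
from cell import *
def cam(n):
    c=read_camera(n); return c['frame'],np.array(c['intrinsics']),np.array(c['view'])
def save(f,name): cv2.imwrite('pics/'+name,cv2.cvtColor(f,cv2.COLOR_RGB2BGR))
def ray(K,V,u,v,z):
    d=np.linalg.inv(K)@np.array([u,v,1.]); d=np.array([d[0],-d[1],-d[2]])
    R=V[:3,:3].T; o=-R@V[:3,3]; w=R@d; return o+w*(z-o[2])/w[2]
def proj(K,V,p):
    c=V[:3,:3]@np.array(p)+V[:3,3]; q=K@np.array([c[0],-c[1],-c[2]]); return q[:2]/q[2]
E
python3 - <<'E'
from h import *
o=get_obs(); print({k:np.round(v,3) for k,v in o.items()})
for n in ['scene','side']:
    f,K,V=cam(n); save(f,n+'0.png')
    print(n,np.round(-V[:3,:3].T@V[:3,3],3),np.round(K,1).tolist())
    for t in ['feeder','lock_collar','tension_arm','collar_wing_top','post_top','pivot_top','locked_mark','tape_roll','pen','driver']:
        try:
            s=silhouettes(n,t)
        except Exception as e: print(t,e); continue
        for d in s[:1]:
            ys,xs=np.nonzero(d['pixels']); print(t,round(d['p'],2),d['extent'],xs.mean().round(1),ys.mean().round(1),len(s))
E
```

```text
{'time_s': np.float64(0.0), 'qpos': array([72.657, 18.44 , -4.016, 83.175,  1.295, 78.541, -3.259]), 'joint_velocities': array([-0.09 ,  0.018, -0.012,  0.127,  0.103, -0.086,  0.12 ]), 'effort': array([-0.0000e+00, -4.9130e+01, -4.0400e-01, -3.1253e+01, -6.4000e-02,
        4.4000e-02,  0.0000e+00]), 'tool_pos': array([ 0.202, -0.617,  0.221]), 'tool_rot': array([-1.7989e+02,  5.0000e-03,  1.8155e+01]), 'force': array([-0.177,  1.187,  0.619]), 'wrist_torque': array([ 0.046, -0.027, -0.019]), 'grasp_force': np.float64(0.0), 'grip_width': np.float64(0.087)}
scene [0.147 0.687 0.707] [[444.3, 0.0, 313.1], [0.0, 444.3, 203.5], [0.0, 0.0, 1.0]]
feeder 0.63 [281.6, 177.6, 378.1, 241.6] 327.8 209.1 1
lock_collar 0.5 [304.0, 190.9, 325.7, 206.9] 312.9 197.8 1
tension_arm 0.85 [323.4, 180.9, 355.9, 207.1] 343.4 194.8 1
collar_wing_top 0.77 [300.5, 190.8, 322.1, 208.6] 312.8 197.7 1
post_top 0.86 [325.3, 185.1, 359.6, 208.5] 343.5 194.7 1
pivot_top 0.85 [322.4, 181.4, 358.8, 212.7] 343.7 194.6 2
locked_mark 0.65 [280.2, 177.1, 379.9, 243.2] 327.6 209.3 2
tape_roll 0.61 [360.3, 170.8, 380.6, 188.8] 370.3 180.3 1
pen 0.48 [361.9, 158.1, 396.1, 181.6] 377.5 169.8 1
driver 0.63 [271.5, 228.1, 287.7, 248.0] 279.1 238.1 1
side [0.177 0.605 0.759] [[497.4, 0.0, 323.3], [0.0, 497.4, 205.4], [0.0, 0.0, 1.0]]
feeder 0.72 [296.2, 181.4, 411.5, 255.1] 351.8 215.9 2
lock_collar 0.69 [324.3, 193.7, 346.5, 214.4] 333.8 204.1 1
collar_wing_top 0.62 [322.6, 194.0, 348.2, 216.3] 334.3 204.0 1
post_top 0.63 [350.4, 185.3, 387.2, 216.5] 370.4 199.8 1
pivot_top 0.83 [349.7, 178.8, 387.4, 217.6] 370.2 199.3 1
locked_mark 0.55 [318.3, 192.8, 347.0, 214.6] 333.6 204.0 1
tape_roll 0.88 [390.5, 168.6, 416.4, 191.8] 404.2 182.1 1
pen 0.52 [391.4, 152.9, 434.2, 180.0] 412.5 167.9 1
driver 0.8 [279.4, 229.4, 306.1, 261.8] 292.0 247.4 1
```

```bash
python3 - <<'E'
from h import *
f=cv2.imread('pics/side0.png')[140:280,260:450]
cv2.imwrite('pics/crop1.png',cv2.resize(f,None,fx=4.2,fy=4.2,interpolation=cv2.INTER_CUBIC))
for n,pts in {'scene':[('collar',313,198,.07),('post?',343.4,194.7,.04),('tape',370.3,180.3,.01),('pen',377.5,169.8,.01),('drv',279,238,.01),('feed',328,209,.02)],
 'side':[('collar',334,204,.07),('post',370.3,199.5,.04),('tape',404.2,182.1,.01),('pen',412.5,168,.01),('drv',292,247.4,.01),('feed',351.8,215.9,.02)]}.items():
    _,K,V=cam(n)
    for t,u,v,z in pts: print(n,t,ray(K,V,u,v,z).round(3))
E
```

```text
scene collar [ 0.619 -0.029  0.07 ]
scene post? [ 0.583 -0.116  0.04 ]
scene tape [ 0.574 -0.25   0.01 ]
scene pen [ 0.581 -0.309  0.01 ]
scene drv [0.645 0.079 0.01 ]
scene feed [ 0.599 -0.066  0.02 ]
side collar [ 0.619 -0.028  0.07 ]
side post [ 0.584 -0.117  0.04 ]
side tape [ 0.572 -0.25   0.01 ]
side pen [ 0.584 -0.31   0.01 ]
side drv [0.647 0.078 0.01 ]
side feed [ 0.598 -0.067  0.02 ]
```

View pics/crop1.png

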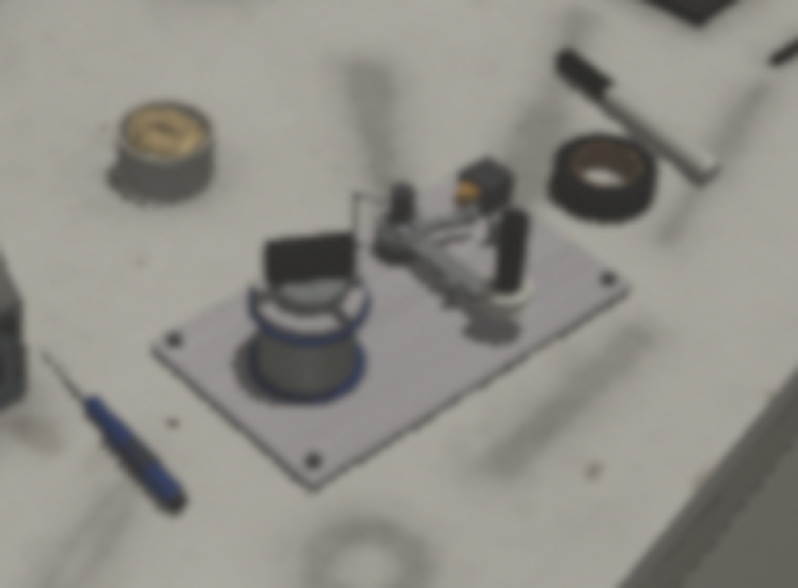

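The side crop shows the plate with corners at about (155,345), (312,488) and (630,290) in the crop. The black wing is at (310,260), the post top at (515,215), and the pivot at (400,190). Next I fit the feeder pose from the corners.

```bash
python3 - <<'E'
from h import *
from scipy.optimize import least_squares
f,K,V=cam('side')
def px(a,b): return np.array([a/4.2+260-.4,b/4.2+140-.4])
obs=[((-.065,.115,.008),px(312,485)),((.065,.115,.008),px(153,346)),((-.065,-.115,.008),px(631,289)),((-.045,-.035,.085),px(515,213)),((.035,-.035,.051),px(400,190)),((0,.062,.058),px(309,295))]
def W(x,p):
    c,s=np.cos(x[2]),np.sin(x[2]); return np.array([x[0]+c*p[0]-s*p[1],x[1]+s*p[0]+c*p[1],p[2]])
# silhouettes centroid of scene too
r=least_squares(lambda x:np.concatenate([proj(K,V,W(x,p))-q for p,q in obs]),[.6,-.07,0],loss='soft_l1')
x=r.x;print(x[:2],np.degrees(x[2]));print(r.fun.reshape(-1,2).round(1))
for n,p in dict(spool=(0,.062,.092),post=(-.045,-.035,.085),piv=(.035,-.035,.051),lock=(-.024,.062,.06)).items(): print(n,W(x,p).round(4))
# wing direction: crop top edge ends
a=ray(K,V,*px(265,240),.092);b=ray(K,V,*px(355,235),.092);print(a,b,np.degrees(np.arctan2(*(a-b)[1::-1])), np.linalg.norm(a-b))
E
```

```text
[ 0.60508823 -0.08473883] -12.22476117501807
[[ 0.2  0.5]
 [-1.5 -0.4]
 [ 0.5 -1.5]
 [-0.   0.8]
 [ 0.3  0.2]
 [-0.1 -0.3]]
spool [ 0.6182 -0.0241  0.092 ]
post [ 0.5537 -0.1094  0.085 ]
piv [ 0.6319 -0.1264  0.051 ]
lock [ 0.5948 -0.0191  0.06  ]
[ 0.63662663 -0.01192016  0.092     ] [ 0.60414043 -0.04191876  0.092     ] 42.72018278637114 0.04421842195307755
```

Call:
play_rows(
  steps=[
    [[0.0363, -0.0272, 0, 0, 0, 0, 0.06], [0.0363, -0.0272, 0, 0, 0, 0, 0.06], [0.0363, -0.0272, 0, 0, 0, 0, 0.06], [0.0363, -0.0272, 0, 0, 0, 0, 0.06], [0.0363, -0.0272, 0, 0, 0, 0, 0.06], [0.0363, -0.0272, 0, 0, 0, 0, 0.06], [0.0363, -0.0272, 0, 0, 0, 0, 0.06], [0.0363, -0.0272, 0, 0, 0, 0, 0.06], [0.0363, -0.0272, 0, 0, 0, 0, 0.06], [0.0363, -0.0272, 0, 0, 0, 0, 0.06], [0.0363, -0.0272, 0, 0, 0, 0, 0.06], [0.0363, -0.0272, 0, 0, 0, 0, 0.06]],
  ],
)

```text
time_s: 2.45
tool_pos: [0.5156, -0.1703, 0.2229]
tool_rot: [179.9, -0.0, 18.1]
force: [0.8, -0.5, 0.0]
grip_width: 0.06
grasp_force: 0.0
```

Call:
play_rows(
  steps=[
    [[0.0363, -0.0272, 0, 0, 0, 0, 0.06], [0.0363, -0.0272, 0, 0, 0, 0, 0.06], [0.0363, -0.0272, 0, 0, 0, 0, 0.06], [0.02, -0.0272, 0, 0, 0, 0, 0.06], [0, 0, 0, 0, 0, -0.142, 0.06], [0, 0, 0, 0, 0, -0.142, 0.06], [0, 0, 0, 0, 0, -0.142, 0.06], [0, 0, 0, 0, 0, 0, 0.06], [0, 0, 0, 0, 0, 0, 0.06]],
  ],
)

```text
time_s: 3.35
tool_pos: [0.6033, -0.0285, 0.2225]
tool_rot: [180.0, 0.0, 42.4]
force: [1.0, -0.3, 0.0]
grip_width: 0.0603
grasp_force: 0.0
```

```bash
python3 - <<'E'
from h import *
o=get_obs(); print({k:np.round(o[k],3) for k in ['tool_pos','tool_rot','qpos','force']})
f,K,V=cam('wrist'); save(f,'w1.png'); print(-V[:3,:3].T@V[:3,3])
for t in ['lock_collar','collar_wing_top','tension_arm']:
    for d in silhouettes('wrist',t)[:2]:
        ys,xs=np.nonzero(d['pixels']); print(t,round(d['p'],2),d['extent'],xs.mean(),ys.mean())
for n,p in dict(wing=(.6182,-.0241,.092),post=(.5537,-.1094,.085),piv=(.6319,-.1264,.051)).items(): print(n,proj(K,V,p))
E
```

```text
{'tool_pos': array([ 0.603, -0.028,  0.223]), 'tool_rot': array([1.79998e+02, 4.00000e-03, 4.23510e+01]), 'qpos': array([ 30.408,  16.114, -36.511,  89.013,   9.721,  78.084, -54.686]), 'force': array([ 1.034, -0.267,  0.043])}
[0.65738123 0.02019504 0.38458085]
lock_collar 0.66 [314.9, 155.2, 347.8, 200.6] 330.74460093896715 174.7774647887324
collar_wing_top 0.81 [310.3, 155.8, 348.6, 200.5] 330.95972579263065 174.88688946015424
tension_arm 0.64 [334.3, 200.9, 406.8, 253.5] 372.4821894005213 230.64552562988706
tension_arm 0.18 [316.4, 151.8, 350.1, 200.2] 331.0 174.72929120409907
wing [329.08666058 177.97867118]
post [345.94322157 269.46445156]
piv [399.7411157  220.00242784]
```

View pics/w1.png

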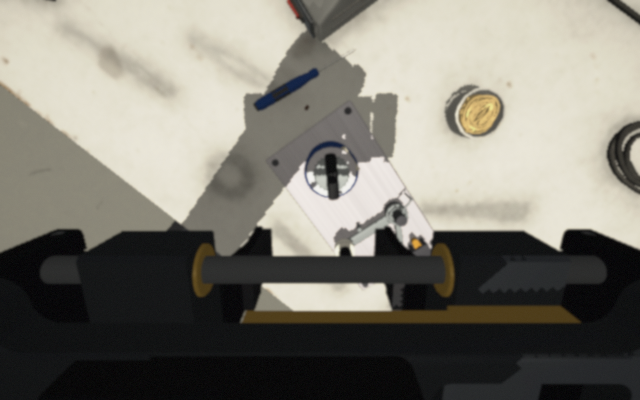

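The wrist view shows the wing at about (332,177), almost vertical in the image. The spool ring is at (331,171), the pivot at (397,213), and the gripper partly hides the post.

```bash
python3 - <<'E'
from h import *
f,K,V=cam('wrist')
p=cv2.imread('pics/w1.png'); c=p[85:265,250:450]; cv2.imwrite('pics/w1c.png',cv2.resize(c,None,fx=3.3,fy=3.3,interpolation=cv2.INTER_CUBIC))
d=silhouettes('wrist','collar_wing_top')[0]
g=cv2.cvtColor(f,cv2.COLOR_RGB2GRAY); m=(g<60); m[:150]=0;m[204:]=0;m[:,:318]=0;m[:,350:]=0
n,l,s,cc=cv2.connectedComponentsWithStats(m.astype(np.uint8)); i=1+np.argmax(s[1:,4]); ys,xs=np.nonzero(l==i); print(s[i],cc[i])
pts=np.array([ray(K,V,x,y,.09)[:2] for x,y in zip(xs,ys)]); mu=pts.mean(0); w,v=np.linalg.eigh(np.cov(pts.T)); print(mu,np.degrees(np.arctan2(v[1,1],v[0,1])),np.sqrt(12*w))
print('ring',ray(K,V,331,171,.052),'piv',ray(K,V,399,214,.05))
E
```

```text
[325 154  14  44 435] [331.64137931 174.12413793]
[ 0.62243746 -0.02365465] 48.223110394191295 [0.01019538 0.0440124 ]
ring [ 0.62018002 -0.02624725  0.052     ] piv [ 0.63661327 -0.1206852   0.05      ]
```

View pics/w1c.png

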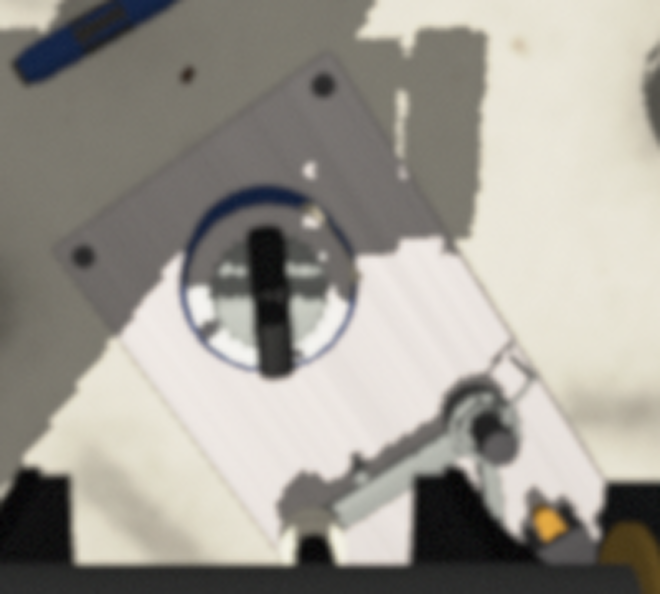

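The crop shows plate corners at (52,247) and (330,52), the locked mark at (207,330), and the pivot pin at (497,440). The wing runs from (265,230) to (275,375).

```bash
python3 - <<'E'
from h import *
f,K,V=cam('wrist')
P=lambda a,b,z: ray(K,V,a/3.3+250-.35,b/3.3+85-.35,z)[:2]
A=P(52,247,.008);B=P(330,52,.008);D=P(606,480,.008)
print(A,B,D,np.linalg.norm(A-B))
yaw=np.arctan2(*(B-A)[::-1]);print(np.degrees(yaw), np.degrees(np.arctan2(*(B-D)[::-1]))-90)
e=P(265,230,.092);g=P(276,376,.092);print('wing',e,g,(e+g)/2,np.degrees(np.arctan2(*(e-g)[::-1])))
l=P(207,330,.06);S=P(268,280,.055);print('lock',l,'spool',S)
ey=np.array([-np.sin(yaw),np.cos(yaw)]);print('spool from corners',(A+B)/2-ey*.053)
E
```

```text
[0.56994379 0.03880653] [0.69324004 0.00964978] [ 0.64958597 -0.18895223] 0.1266968052358953
-13.304733378725603 -12.396858248724499
wing [ 0.63599846 -0.00856301] [ 0.6054264  -0.04161786] [ 0.62071243 -0.02509043] 47.23461195070477
lock [ 0.59576649 -0.02023018] spool [ 0.62164964 -0.02446719]
spool from corners [ 0.61939502 -0.02734931]
```

Call:
play_rows(
  steps=[
    [[0.0147, 0.0087, 0, 0, 0, 0, 0.06], [0, 0, 0.03, 0, 0, -0.05, 0.06], [0, 0, 0.04, 0, 0, 0, 0.06], [0, 0, 0.04, 0, 0, 0, 0.06], [0, 0, 0.025, 0, 0, 0, 0.06], [0, 0, 0.015, 0, 0, 0, 0.06], [0, 0, 0, 0, 0, 0, 0.06]],
  ],
)

```text
time_s: 4.4
tool_pos: [0.6185, -0.0249, 0.0705]
tool_rot: [-179.8, 0.1, 45.4]
force: [-0.3, 0.6, 0.5]
grip_width: 0.0596
grasp_force: 0.0
```

Call:
play_rows(
  steps=[
    [[0, 0, 0, 0, 0, 0, 0.0], [0, 0, 0, 0, 0, 0, 0.0], [0, 0, 0, 0, 0, 0, 0.0], [0, 0, 0, 0, 0, 0, 0.0], [0, 0, 0, 0, 0, 0, 0.0]],
  ],
  force=30,
)

```text
time_s: 4.9
tool_pos: [0.6203, -0.0248, 0.0732]
tool_rot: [179.9, -0.0, 45.4]
force: [-0.2, 1.0, -0.1]
grip_width: 0.0281
grasp_force: 0.0
```

Call:
play_rows(
  steps=[
    [[0, 0, 0, 0, 0, 0, 0.0], [0, 0, 0, 0, 0, 0, 0.0], [0, 0, 0, 0, 0, 0, 0.0], [0, 0, 0, 0, 0, 0, 0.0], [0, 0, 0, 0, 0, 0, 0.0]],
  ],
  force=30,
)

```text
time_s: 5.4
tool_pos: [0.6203, -0.0251, 0.0726]
tool_rot: [180.0, -0.0, 45.4]
force: [1.9, -1.5, -0.3]
grip_width: 0.0117
grasp_force: 29.8
```

```bash
python3 - <<'E'
from h import *
o=get_obs(); print({k:np.round(o[k],3) for k in ['tool_pos','tool_rot','qpos','force','wrist_torque','grip_width','grasp_force']})
E
```

```text
{'tool_pos': array([ 0.62 , -0.025,  0.073]), 'tool_rot': array([ 1.79961e+02, -6.00000e-03,  4.54130e+01]), 'qpos': array([ 27.811,  25.269, -34.892,  96.194,  15.862,  63.507, -56.23 ]), 'force': array([ 1.87 , -1.48 , -0.318]), 'wrist_torque': array([-0.291, -0.264,  0.097]), 'grip_width': np.float64(0.012), 'grasp_force': np.float64(29.791)}
```

Call:
play_rows(
  steps=[
    [[0, 0, 0, 0, 0, 0.1, 0.0], [0, 0, 0, 0, 0, 0.1, 0.0], [0, 0, 0, 0, 0, 0.1, 0.0], [0, 0, 0, 0, 0, 0.1, 0.0], [0, 0, 0, 0, 0, 0.1, 0.0], [0, 0, 0, 0, 0, 0.1, 0.0], [0, 0, 0, 0, 0, 0.1, 0.0], [0, 0, 0, 0, 0, 0.1, 0.0], [0, 0, 0, 0, 0, 0.08, 0.0], [0, 0, 0, 0, 0, 0.05, 0.0], [0, 0, 0, 0, 0, 0, 0.0]],
  ],
)

```text
time_s: 6.5
tool_pos: [0.6209, -0.0268, 0.0727]
tool_rot: [179.9, -0.1, -8.0]
force: [3.1, -4.1, -2.0]
grip_width: 0.0118
grasp_force: 29.8
```

```bash
cat > st.py <<'E'
from h import *
o=get_obs(); print({k:np.round(o[k],3).tolist() for k in ['time_s','tool_pos','tool_rot','qpos','force','wrist_torque','grip_width','grasp_force']})
E
python3 st.py
```

```text
{'time_s': 6.5, 'tool_pos': [0.621, -0.027, 0.073], 'tool_rot': [179.878, -0.126, -7.956], 'qpos': [20.524, 23.391, -25.39, 96.443, 11.221, 62.566, -106.177], 'force': [3.075, -4.061, -1.986], 'wrist_torque': [-0.872, -0.705, -0.073], 'grip_width': 0.012, 'grasp_force': 29.83}
```

Call:
play_rows(
  steps=[
    [[0, 0, 0, 0, 0, 0.04, 0.0], [0, 0, 0, 0, 0, 0.04, 0.0], [0, 0, 0, 0, 0, 0, 0.0]],
  ],
)

```text
time_s: 6.8
tool_pos: [0.6209, -0.027, 0.0726]
tool_rot: [179.9, -0.1, -12.5]
force: [2.8, -4.5, -1.0]
grip_width: 0.0121
grasp_force: 29.8
```

```bash
python3 st.py
```

```text
{'time_s': 6.8, 'tool_pos': [0.621, -0.027, 0.073], 'tool_rot': [179.885, -0.129, -12.514], 'qpos': [19.926, 23.27, -24.622, 96.468, 10.858, 62.509, -110.464], 'force': [2.787, -4.468, -0.966], 'wrist_torque': [-0.969, -0.72, -0.013], 'grip_width': 0.012, 'grasp_force': 29.817}
```

Call:
play_rows(
  steps=[
    [[0, 0, 0, 0, 0, 0.04, 0.0], [0, 0, 0, 0, 0, 0.03, 0.0], [0, 0, 0, 0, 0, 0, 0.0]],
  ],
)

```text
time_s: 7.1
tool_pos: [0.6208, -0.0271, 0.0727]
tool_rot: [179.9, -0.1, -16.4]
force: [3.5, -6.0, -1.3]
grip_width: 0.0124
grasp_force: 30.4
```

```bash
python3 st.py
```

```text
{'time_s': 7.1, 'tool_pos': [0.621, -0.027, 0.073], 'tool_rot': [179.862, -0.15, -16.421], 'qpos': [19.385, 23.159, -23.953, 96.491, 10.577, 62.465, -114.172], 'force': [3.509, -6.01, -1.272], 'wrist_torque': [-1.06, -0.659, 0.53], 'grip_width': 0.012, 'grasp_force': 30.385}
```

The torque jumped to 0.53 N m at yaw -16°, so the collar is at its hard stop. I'll release, lift and check.

Call:
play_rows(
  steps=[
    [[0, 0, 0, 0, 0, 0, 0.05], [0, 0, 0, 0, 0, 0, 0.05], [0, 0, 0, 0, 0, 0, 0.05], [0, 0, 0, 0, 0, 0, 0.05], [0, 0, 0, 0, 0, 0, 0.05], [0, 0, -0.04, 0, 0, 0, 0.05], [0, 0, -0.04, 0, 0, 0, 0.05], [0, 0, -0.04, 0, 0, -0.066, 0.05], [-0.04, 0, 0, 0, 0, 0, 0.05], [-0.02, 0, 0, 0, 0, 0, 0.05], [0, 0, 0, 0, 0, 0, 0.05]],
  ],
)

```text
time_s: 8.2
tool_pos: [0.5595, -0.0105, 0.1932]
tool_rot: [179.9, 0.0, -12.6]
force: [-0.1, -0.1, -0.2]
grip_width: 0.0502
grasp_force: 0.0
```

```bash
python3 st.py; python3 - <<'E'
from h import *
f,K,V=cam('side'); save(f[140:280,260:450],'x.png')
g=f[140:280,260:450]; a=cv2.resize(g,(570,420),interpolation=cv2.INTER_CUBIC)
f2,K2,V2=cam('wrist'); save(f2,'w2full.png')
b=cv2.resize(f2,(640,400)); 
save(b,'w2.png'); save(a,'s2.png')
for n,p in dict(spool=(.62,-.026,.092),post=(.555,-.1106,.085),piv=(.633,-.128,.051)).items(): print(n,proj(K2,V2,p),proj(K,V,p))
E
```

```text
{'time_s': 8.2, 'tool_pos': [0.56, -0.01, 0.193], 'tool_rot': [179.945, 0.004, -12.579], 'qpos': [22.283, 10.042, -26.67, 97.756, 4.74, 73.326, -107.977], 'force': [-0.057, -0.072, -0.221], 'wrist_torque': [-0.002, 0.003, 0.027], 'grip_width': 0.05, 'grasp_force': 0.0}
spool [325.05534168 131.39283209] [333.3133418  196.45336456]
post [429.4980415  180.87968801] [381.97502968 190.6076485 ]
piv [425.05809592  92.41449464] [355.15678281 184.4374445 ]
```

View pics/w2.png

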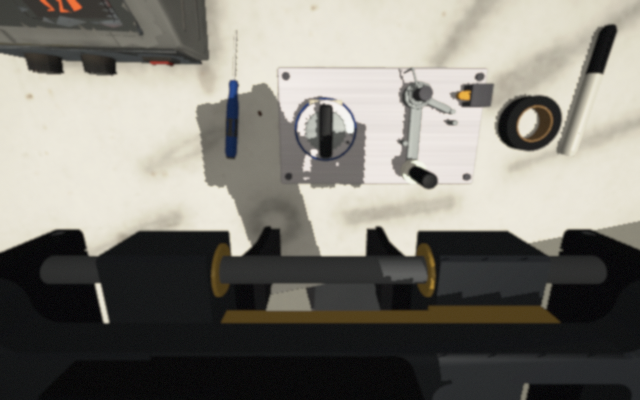

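View pics/s2.png

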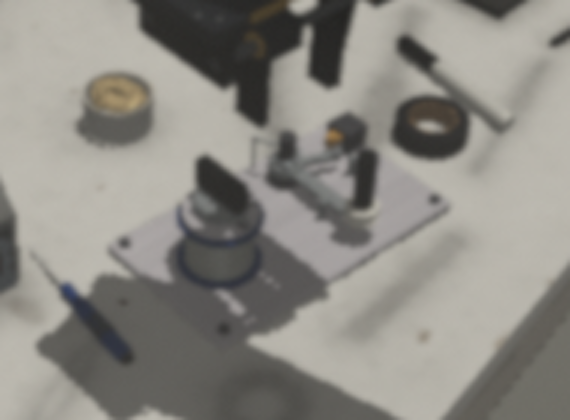

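The wrist view shows the wing vertical, so it lies along the feeder's x axis with the collar locked. The post top is at (432,182), about 2 px from its predicted spot, and the bystanders are undisturbed. Now to the post.

Call:
play_rows(
  steps=[
    [[0.0056, 0.0338, 0, 0, 0, 0, 0.05], [0.0056, 0.0338, 0, 0, 0, 0, 0.05], [0.0056, 0.0338, 0, 0, 0, 0, 0.05], [0, 0, 0.03, 0, 0, 0, 0.05], [0, 0, 0.04, 0, 0, 0, 0.05], [0, 0, 0.035, 0, 0, 0, 0.05], [0, 0, 0.025, 0, 0, 0, 0.05], [0, 0, 0.016, 0, 0, 0, 0.05], [0, 0, 0, 0, 0, 0, 0.05]],
  ],
)

```text
time_s: 9.2
tool_pos: [0.5539, -0.1141, 0.0433]
tool_rot: [-180.0, 0.3, -12.7]
force: [-1.2, 0.1, 0.3]
grip_width: 0.0502
grasp_force: 0.0
```

Call:
play_rows(
  steps=[
    [[0, 0, 0, 0, 0, 0, 0.0], [0, 0, 0, 0, 0, 0, 0.0], [0, 0, 0, 0, 0, 0, 0.0], [0, 0, 0, 0, 0, 0, 0.0], [0, 0, 0, 0, 0, 0, 0.0], [0, 0, 0, 0, 0, 0, 0.0], [0, 0, 0, 0, 0, 0, 0.0], [0, 0, 0, 0, 0, 0, 0.0]],
  ],
  force=40,
)

```text
time_s: 10.0
tool_pos: [0.5562, -0.1132, 0.0472]
tool_rot: [-180.0, -0.1, -12.6]
force: [-0.2, 3.8, 4.2]
grip_width: 0.0148
grasp_force: 40.2
```

```bash
python3 st.py
```

```text
{'time_s': 10.0, 'tool_pos': [0.556, -0.113, 0.047], 'tool_rot': [-179.953, -0.054, -12.627], 'qpos': [27.686, 18.595, -21.782, 105.415, 8.022, 57.432, -100.015], 'force': [-0.188, 3.805, 4.244], 'wrist_torque': [0.991, 0.054, -0.01], 'grip_width': 0.015, 'grasp_force': 40.204}
```

```bash
python3 - <<'E'
from h import *
f,K,V=cam('side'); g=f[150:250,320:440]; a=cv2.resize(g,(720,600),interpolation=cv2.INTER_CUBIC); save(a,'s3.png')
for p in [(.556,-.113,.047),(.556,-.113,.085)]: print((proj(K,V,p)-[320,150])*6)
E
```

```text
[363.56240166 319.93489802]
[373.07726933 239.03200446]
```

View pics/s3.png

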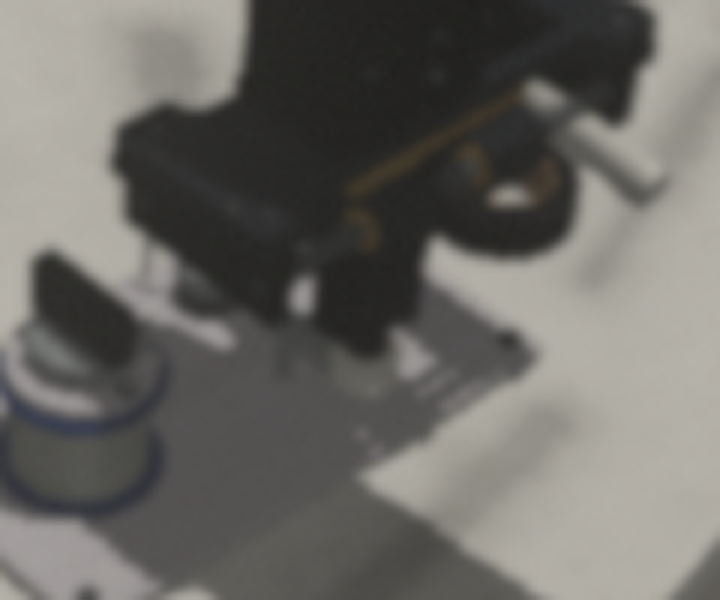

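The fingers sit around the post, just above the pulley at about (365,370). I'll push along the arc.

Call:
play_rows(
  steps=[
    [[0.0001, 0.004, 0, 0, 0, -0.05, 0.0], [0.0001, 0.004, 0, 0, 0, -0.05, 0.0], [0.0001, 0.004, 0, 0, 0, -0.05, 0.0], [0.0001, 0.004, 0, 0, 0, -0.05, 0.0], [0.0001, 0.004, 0, 0, 0, -0.05, 0.0], [0.0001, 0.004, 0, 0, 0, -0.05, 0.0], [0.0001, 0.004, 0, 0, 0, -0.05, 0.0], [0.0001, 0.004, 0, 0, 0, -0.05, 0.0], [0.0001, 0.004, 0, 0, 0, -0.05, 0.0], [0.0001, 0.004, 0, 0, 0, -0.05, 0.0], [0.0001, 0.004, 0, 0, 0, -0.05, 0.0], [0.0001, 0.004, 0, 0, 0, -0.05, 0.0]],
  ],
)

```text
time_s: 11.25
tool_pos: [0.5602, -0.1582, 0.0471]
tool_rot: [-179.8, -0.1, 21.9]
force: [1.3, 9.0, 6.4]
grip_width: 0.0148
grasp_force: 40.2
```

Call:
play_rows(
  steps=[
    [[0.0001, 0.004, 0, 0, 0, -0.05, 0.0], [0, 0, 0, 0, 0, 0, 0.0], [0, 0, 0, 0, 0, 0, 0.0]],
  ],
)

```text
time_s: 11.55
tool_pos: [0.5617, -0.1615, 0.0471]
tool_rot: [-179.8, -0.1, 24.7]
force: [-0.4, 7.7, 6.5]
grip_width: 0.0151
grasp_force: 40.2
```

```bash
python3 st.py; python3 - <<'E'
from h import *
p=get_obs()['tool_pos'][:2]; q=np.array([.633,-.128]); d=p-q; print('r',np.linalg.norm(d),'theta',(np.arctan2(d[1],d[0])%(2*np.pi))-np.radians(167.4))
f,K,V=cam('wrist'); save(f,'w3.png'); f,K,V=cam('side'); save(cv2.resize(f[150:250,320:440],(720,600),interpolation=cv2.INTER_CUBIC),'s4.png')
E
```

```text
{'time_s': 11.55, 'tool_pos': [0.562, -0.161, 0.047], 'tool_rot': [-179.813, -0.124, 24.667], 'qpos': [35.757, 21.175, -26.25, 102.817, 10.539, 58.469, -59.829], 'force': [-0.447, 7.748, 6.527], 'wrist_torque': [1.851, 0.09, -0.17], 'grip_width': 0.015, 'grasp_force': 40.218}
r 0.07880008599793463 theta 0.6588458298304944
```

View pics/s4.png

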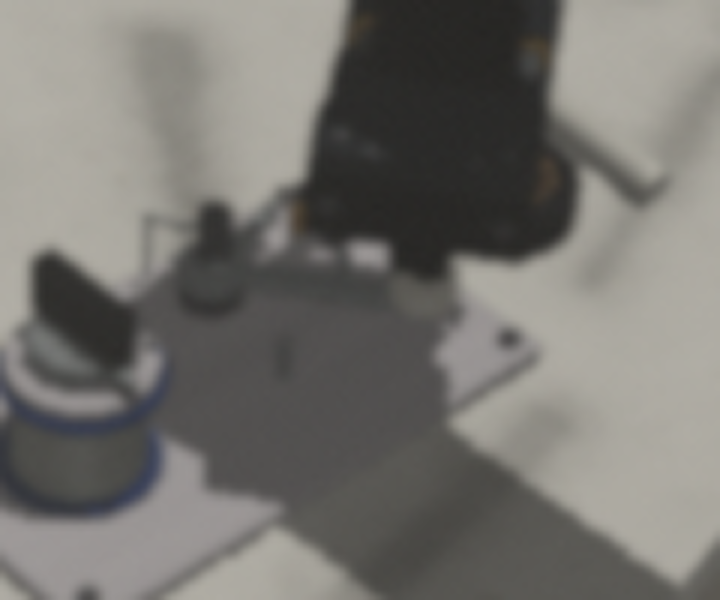

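View pics/w3.png

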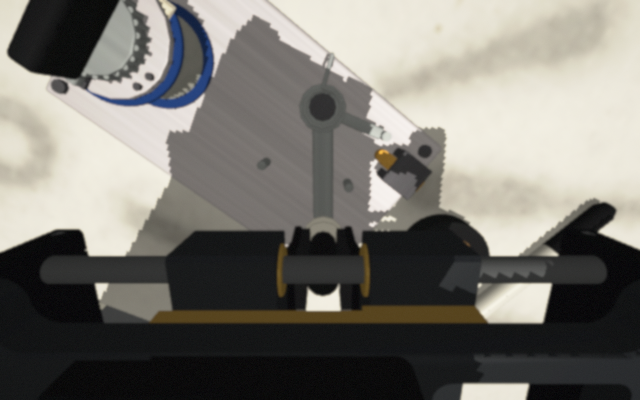

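The wrist view shows the arm running straight from the pivot at (322,105) to the post at (322,260), along the tool's x axis. That puts it at about 0.65 rad, past the click and short of the stop, with the post held between the fingers. Handing in.

```bash
python3 -c "
from h import *
print(sign_off())"
```

```text
the job is handed in; nothing more can be done
None
```

I turned the collar clockwise to its hard stop at the locked mark, and I handed the job in with the gripper holding the tensioner arm at about 0.65 rad, past its click; the tape roll, marker and screwdriver were not touched, and no verdict came back.

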